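Hold a specimen stand base against the jig's sprung plate

ROBOT

A 6-joint arm with a two-finger parallel gripper is mounted at the origin on the work surface. World frame = base frame: x ahead of the robot, y to its left, z up, the work surface at z = 0. Lengths are in mm, angles in rad, forces in N, time in s.
With the tool pointing down it reaches from about 350 to 975 mm from the base axis. Payload 7.1 kg.
Tool frame: the origin (TCP) lies on the front face of the gripper's body, between the roots of the fingers; the fingertips stand 80 mm ahead of it and the grasp point (between the pads) lies 61 mm ahead of it (env.tips_ahead is the distance from the TCP to the fingertips, in mm); z points along the fingers, y is the line along which they close (so a half turn about z gives the same grasp; the last joint's range is limited). The gripper opens to 88 mm and grips with 3 to 60 N. Pads are 20 mm wide; open, the fingers measure 115 mm over their backs; the gripper's body (75 mm by 178 mm) begins 61 mm behind the grasp point.
Start: joints at [-0.019, 0.423, 1.63, -0, 1.089, -0.019], TCP at [624.984, 0.026, 302.675] pointing down, gripper open.
Joint ranges: [-3, 3], [-0.9, 2.11], [0.09, 2.58], [-1.31, 4.45], [0.11, 2.69], [-2.54, 2.54]. Speed limits (rad/s): [2.39, 2.39, 3.01, 3.14, 3.14, 3.14].

INTERFACE

Orientations are given as a unit quaternion [x, y, z, w].
In Python, from station import env, set_gripper, viewer, workorder gives the robot as it stands. Calls block until the motion is done:
- env.reach(position, orientation): joint-space move of the TCP to a pose.
- env.move_l(position, rot=None, rate=150, f_stop=None): straight line of the TCP; rot=None keeps the orientation; rate is the mean speed in mm/s. With f_stop (N) it stops when the force on the tool has changed by that much, and returns True; else False.
- env.move_joints(angles): joint-space move.
- set_gripper(opening): finger opening in mm; the grip force is fixed at half the most; returns when the fingers have stopped.
- env.hold(seconds).
- env.ik(position, orientation): joint angles nearest the present ones, or None.
- env.read_state(): the state.
- viewer.camera(name): name is "scene" or "side" or "wrist"; returns the picture (420x560x3 uint8, blue, green, red); there is no depth.
- viewer.camera_params(name): a dict with "fx", "fy", "cx", "cy" (pixels), "pose" (4x4, takes a point from camera to world coordinates); the wrist camera has in their place "tool_from_camera" (4x4, takes a point from camera to tool coordinates, whose origin is the TCP and whose axes are the flange's). Camera axes: x right, y up, looking along -z (the intrinsics and any distortion apply to the point x, -y, -z); pixel columns grow to the right and rows downward; lengths in mm; the calibration is good to about 2 mm. A picture is of the moment at which its call begins: read the wrist's pose just before it. camera_params takes no time and is no camera call.
A pose or a line that the arm cannot do raises env.IKError and nothing moves.
- workorder.sign_off(): hands the job in; it is judged then, once.
The state is a dict: "time_s": time; "qpos": joint angles; "dq": joint speeds; "tau": joint torques, N m; "tool_pos": TCP position; "orientation": TCP orientation; "force": force on the tool from outside, world axes, zero at the start; "wrist_torque": the same for the moment, N m; "width": finger opening in mm; "grip_force": force on a finger pad.
Only numpy, scipy, OpenCV 4.12 (cv2) and the standard library are available. Lean on these libraries where they do the work, as an engineer would, in place of code of your own. Each camera call takes 0.05 s, during which the arm holds its last target. There are 200 camera calls.

TASK

Swing the jig's guide arm up until it stands straight up and leave it there, then set the wooden stand base with the three brass pins flat on the jig's bed, square to and centred on the sprung plate. Press its end against the plate with a steady 10 newtons or so (about half of the plate's travel, never bottoming it out) and finish while still holding it pressed there, as a third hand for the person who will drive the screw through from behind. Leave everything else on the table where it is.

Things in the scene. Friction and masses are not known exactly. Their poses are not given: they have to be found in the camera images.
- jig: Low plywood jig fixed to the table, yaw within 0.3 rad. Origin on the table under the bay; x = pressing direction, away from the robot, y left, z up. Flat bed, top 14 mm up, x -80 to 110 mm, y -85 to 150 mm. Behind the sprung plate a fence block: x 78 to 108 mm, y within 55 mm, top 62 mm above the table. The arm's steel hinge bracket: y = 125 mm, x 8 to 44 mm, top 74 mm.
- plate: Sprung aluminium plate, upright, 10 mm thick, 80 mm wide, 16 to 50 mm above the table. Origin: centre of the face to press on (it looks to the jig's -x); axes as the jig's. At rest at x = 45 mm, y = 0 in the jig's frame. It slides along the jig's +x by at most 16 mm on a spring: 3 N starts it, each further mm takes 1 N more (7 mm in = 10 N).
- guide_arm (a joint): Angle of the guide arm: 0 = level across the bay (along the jig's -y), 1.571 = straight up, end stop 2.1. Starts between 0.1 and 0.6. Stiff hinge (friction 0.25 N m): it stays where it is left. A 10 x 14 mm steel bar with a brass bush part way along; it swings in the plane x = 0 of the jig about point guide_hinge.
- guide_hinge (a point): Point on the hinge axis of the guide arm (axis along the jig's x), at x = 0, y = 125 mm, 60 mm above the table in the jig's frame.
- guide_peg (a point): Where to take the guide arm: a round crank peg, 12 mm thick, sticking out sideways from the arm's end to the jig's -x, 110 mm from the hinge axis. It runs from 5 to 56 mm from the arm's plane; this point is on its axis, 32 mm from that plane. Can be pinched or hooked from above.
- stand_base: Wooden base of a specimen stand, a block 90 (x) x 60 (y) x 36 (z) mm, 0.1 to 0.2 kg, with three thin brass pins, 15 mm high, on top. Origin: centre of the underside; z up. Lies flat on the table to the left or the right of the jig, yaw within 0.5 rad. Either 60 mm wide end may be the one pressed against the plate.
- blank: Bystander: plain wooden block 70 x 60 x 36 mm, no pins. Origin on its underside, or within it.
- rock_grey: Bystander: grey speckled rock, 80 mm across, 56 high. Origin on its underside, or within it.
- rock_tan: Bystander: tan rock, 60 mm across, 40 high. Origin on its underside, or within it.
- rock_rust: Bystander: rust-brown rock, 52 mm across, 34 high. Origin on its underside, or within it.
- jar: Bystander: clear jar with a green lid, 76 mm across, 85 high. Origin on its underside, or within it.
- loupe: Bystander: black eyepiece magnifier standing on the table, 54 mm across, 34 high. Origin on its underside, or within it.
- screwdriver: Bystander: screwdriver lying flat on the table beyond the jig. Origin on its underside, or within it.
Mind the look-alikes: they are no part of the job. Leave any orange or red look-alike of the stand_base alone.

How it is judged:
By the outcome, as a careful person would: the job done as asked, in the order asked, and still so for the second after the job is handed in, while the arm keeps its last pose, push and grip.
It also fails if it takes over 61 s, if anything falls off the work surface, if the arm or the gripper's body presses on something with over 40 N, if the wrist force passes 120 N, or if a joint passes its speed limit or range.

## Working session

There is one attempt and no reset: what is moved stays moved. The work goes in short steps, each a Python script; the robot and the scene stay as the last script left them, time stands still between calls to the robot, and variables do not carry over. Pictures are saved under pics/ and viewed, at most 10 in all, crops included, and the job is handed in when it is done.

```bash
ls; mkdir -p pics
python3 - <<'E'
from station import env,viewer
import cv2,numpy as np
for n in("scene","side","wrist"):
    cv2.imwrite(f"pics/{n}0.png",viewer.camera(n)); p=viewer.camera_params(n); print(n,p)
a=[cv2.imread(f"pics/{n}0.png") for n in("scene","side")]
print(env.read_state())
E
```

```text
pics
scene {'fx': 417.92497279802365, 'fy': 417.92497279802365, 'cx': 272.97154831189766, 'cy': 201.41969131616062, 'pose': array([[-1.32164427e-01, -7.40772433e-01,  6.58626424e-01,
         1.47239255e+03],
       [ 9.91163674e-01, -1.06322161e-01,  7.93105939e-02,
         9.41478662e+01],
       [ 1.12754831e-02,  6.63288625e-01,  7.48278734e-01,
         1.15496667e+03],
       [ 0.00000000e+00,  0.00000000e+00,  0.00000000e+00,
         1.00000000e+00]])}
side {'fx': 390.59297140561006, 'fy': 390.59297140561006, 'cx': 279.3476549584341, 'cy': 209.54912241167318, 'pose': array([[ 9.74266968e-01,  1.35703451e-01, -1.79967912e-01,
         2.98894268e+02],
       [-2.25393486e-01,  5.82007699e-01, -7.81322478e-01,
        -1.08453386e+03],
       [-1.28544625e-03,  8.01780276e-01,  5.97617550e-01,
         8.62632383e+02],
       [ 0.00000000e+00,  0.00000000e+00,  0.00000000e+00,
         1.00000000e+00]])}
wrist {'fx': 295.1308598885247, 'fy': 295.1308598885247, 'cx': 275.00762361458544, 'cy': 210.4037523621191, 'tool_from_camera': array([[ 1.17298536e-04,  9.59923538e-01,  2.80
[... 290 characters left out ...]
]])}
{'time_s': 0.15, 'qpos': array([-1.90047006e-02,  4.23671287e-01,  1.63050374e+00, -4.76524694e-06,
        1.08858794e+00, -1.90181225e-02]), 'dq': array([ 0.00055913, -0.00099824, -0.00260614, -0.00046522, -0.00114001,
       -0.0001618 ]), 'tau': array([ 9.52650989e-04, -5.44981134e+01, -2.73919362e+01,  6.45430083e-02,
        2.04369903e-02, -3.19723256e-05]), 'tool_pos': array([6.24665473e+02, 2.81699032e-02, 3.02080682e+02]), 'orientation': array([ 7.07101133e-01,  7.07112188e-01, -4.07345971e-04, -4.20093719e-04]), 'force': array([ 0.57187133, -0.39362719,  0.97638202]), 'wrist_torque': array([-0.0287369 ,  0.00378754,  0.03004644]), 'grip_force': 0.0, 'width': 87.7441292949987}
```

View pics/scene0.png

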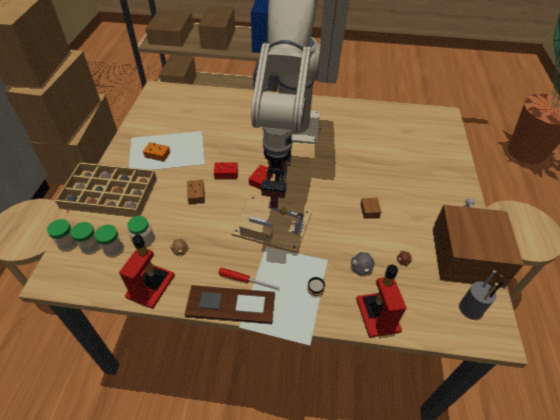

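View pics/side0.png

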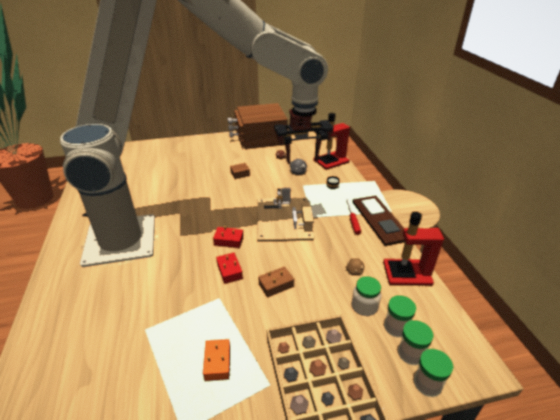

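The scene picture shows the jig at about (272,222), the stand base with pins at (196,191), the blank at (371,208), and red/orange decoys at (226,170), (260,177) and (156,152). The side picture shows the jig at (285,215) and the base at (276,280).

Run:
```python
import cv2,numpy as np
a=cv2.imread("pics/scene0.png")[160:260,170:320]; b=cv2.imread("pics/side0.png")[180:300,210:330]
a=cv2.resize(a,(600,400),interpolation=cv2.INTER_CUBIC)
cv2.imwrite("pics/c1.png",a)
b=cv2.resize(b,(600,600),interpolation=cv2.INTER_CUBIC)
cv2.imwrite("pics/c2.png",b)
```

```text
(no output)
```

View pics/wrist0.png

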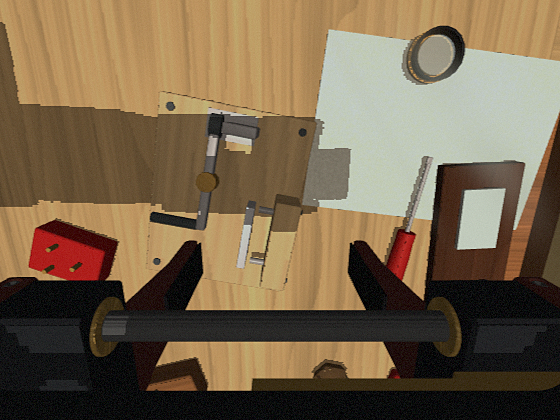

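View pics/c1.png

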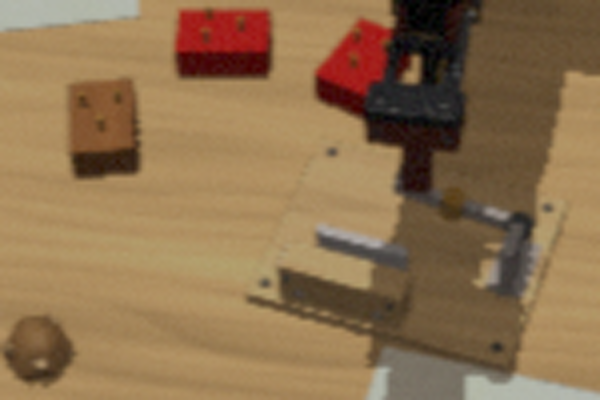

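The wrist picture is a map (+x right, +y up). Bed corners are near (160,92), (322,122) and (281,291), the plate's top at (250,202)-(240,266), the peg at (150,217)-(200,226), the bush at (206,182) and the hinge at (215,125). The crop shows the brown base with three pins on the robot's right.

```bash
cat > h.py <<'E'
from station import env,set_gripper,viewer,workorder
import cv2,numpy as np
from scipy.spatial.transform import Rotation as R
def cam(name,st=None):
    p=viewer.camera_params(name)
    if name!="wrist": return p,p["pose"]
    T=np.eye(4);T[:3,:3]=R.from_quat(st["orientation"]).as_matrix();T[:3,3]=st["tool_pos"]
    return p,T@p["tool_from_camera"]
def ray(p,T,uv):
    d=T[:3,:3]@np.array([(uv[0]-p["cx"])/p["fx"],-(uv[1]-p["cy"])/p["fy"],-1.]); return T[:3,3],d
def onz(p,T,uv,z):
    o,d=ray(p,T,uv); return o+d*(z-o[2])/d[2]
def proj(p,T,X):
    c=T[:3,:3].T@(np.array(X)-T[:3,3]); return np.array([p["cx"]+p["fx"]*c[0]/-c[2],p["cy"]-p["fy"]*c[1]/-c[2]])
def snap(name,fn):
    st=env.read_state(); im=viewer.camera(name); cv2.imwrite(fn,im); p,T=cam(name,st); return im,p,T
def down(a):  # tool pointing down, tool y (closing line) at world angle a
    y=np.array([np.cos(a),np.sin(a),0]);z=np.array([0,0,-1.]);return R.from_matrix(np.array([np.cross(y,z),y,z]).T).as_quat()
E
python3 - <<'E'
from h import *
np.set_printoptions(precision=1,suppress=True)
p,T=cam("wrist",env.read_state())
for n,uv,z in [("TL",(160,92),14),("TR",(322,122),14),("BR",(281,291),14),("s1",(170,106),14),("s2",(303,132),14),("s3",(156,261),14),("pl1",(250,202),50),("pl2",(240,266),50),("peg0",(150,217),80),("hinge",(215,125),74)]:
    print(n,onz(p,T,uv,z))
ps,Ts=cam("scene")
print(onz(ps,Ts,(196,188),36),onz(ps,Ts,(371,206),36))
print("jig by scene",[onz(ps,Ts,(170+u/4,160+v/4),14)[:2] for u,v in((332,152),(548,207),(497,347),(265,283))])
E
```

```text
TL [488.  112.8  14. ]
TR [679.6  79.1  14. ]
BR [ 631.5 -151.3   14. ]
s1 [498.2  97.3  14. ]
s2 [657.   67.5  14. ]
s3 [ 458.8 -104.6   14. ]
pl1 [593.7 -11.   50. ]
pl2 [579.2 -93.8  50. ]
peg0 [487.5 -20.1  80. ]
hinge [562.3  75.8  74. ]
[ 462.4 -313.    36. ] [459.5 323.5  36. ]
jig by scene [array([ 461.9, -101.6]), array([499.8, 100.2]), array([658.1,  70. ]), array([ 619.3, -133.7])]
```

Run:
```python
from h import *
env.reach([550,-120,330],down(-0.187))
im,p,T=snap("wrist","pics/w1.png")
np.savez("w1.npz",T=T)
g=cv2.resize(im[60:360,80:480],(800,600),interpolation=cv2.INTER_CUBIC);cv2.imwrite("pics/w1c.png",g)
print(env.read_state()["time_s"])
```

```text
0.8333
```

View pics/w1c.png

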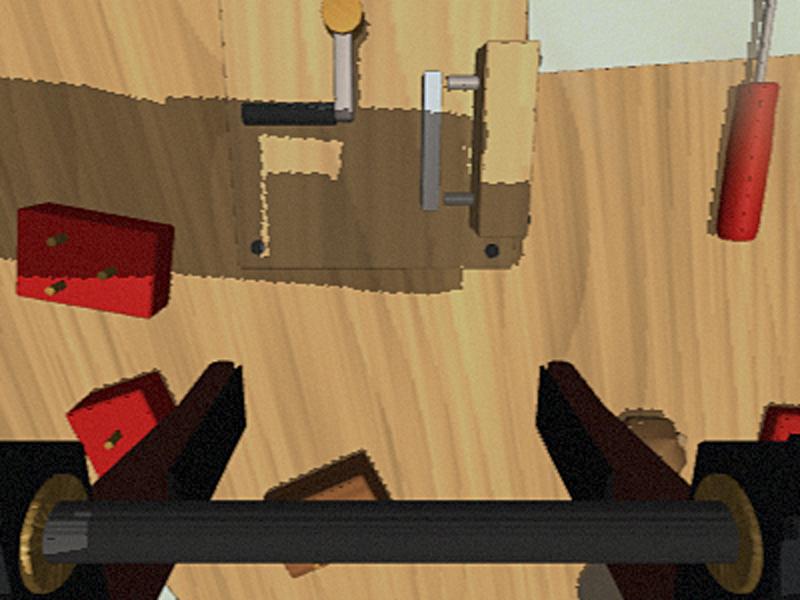

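View pics/c2.png

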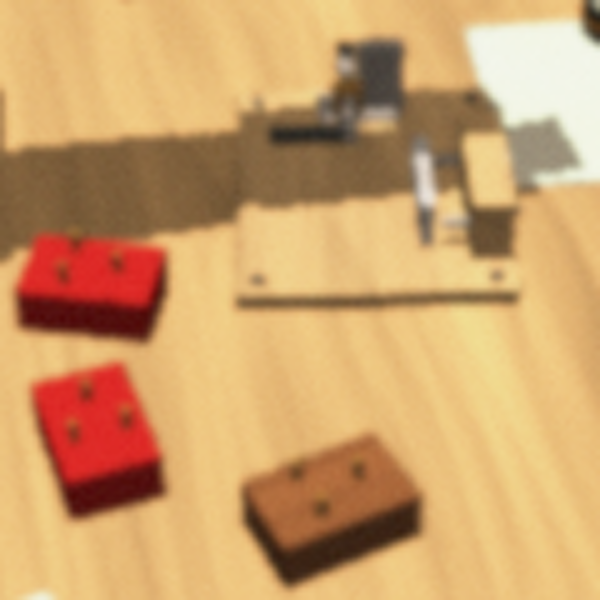

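The new wrist crop shows the screws at (258,247) and (492,250), the plate's face edge at u=423 (rows 70-210), the peg at (243..338,113) and the near bed edge horizontal at row 267. The side crop shows the peg at (271..347,134) and the base's top corners at (244,490), (375,433), (420,495) and (290,550).

Run:
```python
from h import *
np.set_printoptions(precision=1,suppress=True)
p=viewer.camera_params("wrist");T=np.load("w1.npz")["T"]
w=lambda u,v:(80+u/2,60+v/2)
sd=lambda u,v:(210+u/5,180+v/5)
a,b=onz(p,T,w(258,247),14),onz(p,T,w(492,250),14);print("screws",a,b,np.arctan2(*(b-a)[1::-1]))
e=[onz(p,T,w(u,267),14) for u in(241,519)];print("edge",e,np.arctan2(*(e[1]-e[0])[1::-1]))
f=[onz(p,T,w(423,v),50) for v in(70,210)];d=f[0]-f[1];print("face",f,sum(f)/2,np.linalg.norm(d),-np.arctan2(d[0],d[1]))
q,S=cam("side")
def tri(r1,r2):
    (o1,d1),(o2,d2)=r1,r2
    s=np.linalg.lstsq(np.array([d1,-d2]).T,o2-o1,rcond=None)[0]
    A,B=o1+s[0]*d1,o2+s[1]*d2;return (A+B)/2,np.linalg.norm(A-B)
for n,u,v in(("free",(244,113),(271,135)),("root",(338,113),(345,134))):
    print(n,tri(ray(p,T,w(*u)),ray(q,S,sd(*v))))
c=[onz(q,S,sd(*uv),36) for uv in((244,490),(375,433),(420,495),(290,550))]
print("base",np.array(c),np.mean(c,0),[np.linalg.norm(c[i]-c[i-1]) for i in range(4)],np.arctan2(*(c[1]-c[0]+c[2]-c[3])[1::-1]))
print("side face",[onz(q,S,sd(*uv),50) for uv in((416,142),(424,210))])
```

```text
screws [ 460.1 -104.4   14. ] [ 617.6 -136.3   14. ] -0.2001608217031382
edge [array([ 445.1, -115.8,   14. ]), array([ 634.3, -151.7,   14. ])] -0.18715826406739478
face [array([588.3, -16.3,  50. ]), array([574.6, -95.5,  50. ])] [581.4 -55.9  50. ] 80.31048894074355 -0.17141068541725396
free (array([488.1, -22.3,  71.1]), np.float64(4.57068044091485))
root (array([538.5, -31.6,  69.7]), np.float64(3.4506691637608773))
base [[ 416.4 -310.4   36. ]
 [ 500.4 -283.    36. ]
 [ 513.7 -337.    36. ]
 [ 433.  -360.6   36. ]] [ 465.9 -322.7   36. ] [np.float64(52.824632593582834), np.float64(88.35574284761297), np.float64(55.64524552404256), np.float64(84.12788151003843)] 0.29997316164085186
side face [array([592.3, -26.5,  50. ]), array([ 578.2, -101.6,   50. ])]
```

```bash
cat >> h.py <<'E'
yaw=-0.186; O=np.array([537.5,-47.2,0]); J=R.from_euler("z",yaw).as_matrix()
w=lambda x,y,z:O+J@np.array([x,y,z])       # jig -> world
G=np.array([0,0,61.]); Q=down(yaw+np.pi/2)
def peg(th,x=-32): return w(x,125-110*np.cos(th),60+110*np.sin(th))
def say(*k):
    s=env.read_state(); print(*k,"t",round(s["time_s"],2),"F",s["force"].round(1),"w",round(s["width"],1),"g",round(s["grip_force"],1),"jig",(J.T@(s["tool_pos"]-G-O)).round(1))
E
python3 - <<'E'
from h import *
th=0.10
env.reach(peg(th)+G+[0,0,70],Q); say()
print(env.move_l(peg(th)+G,rate=100,f_stop=8)); say("down")
set_gripper(0); say("grip")
snap("wrist","pics/w2.png"); snap("side","pics/s2.png")
a=cv2.imread("pics/s2.png")[150:270,220:360];b=cv2.imread("pics/w2.png")
cv2.imwrite("pics/m2.png",np.hstack([cv2.resize(b,(400,300)),cv2.resize(a,(350,300))]))
E
```

```text
t 2.11 F [-1.   0.1 -1. ] w 88.1 g 0.0 jig [-31.6  16.1 141. ]
False
down t 2.96 F [-1.1  0.3 -0.5] w 87.4 g 0.0 jig [-31.7  15.5  71.3]
grip t 4.12 F [1.  5.9 0.1] w 11.0 g 30.0 jig [-32.   16.2  71. ]
```

View pics/m2.png

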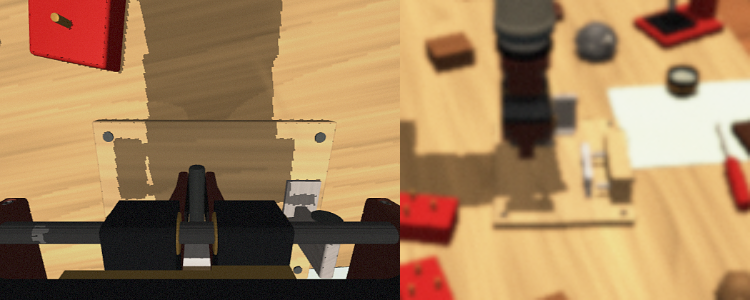

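The peg is between the pads (left half, about (197,185)), and the width agrees with 12 mm. Next is the swing.

Run:
```python
from h import *
for i,th in enumerate(np.linspace(0.1,1.571,12)[1:]):
    env.move_l(peg(th)+G,rate=90)
    if i%3==1 or i>8: say(round(th,2))
env.hold(0.3); say("up")
set_gripper(60); say("open")
env.move_l(peg(1.571)+G+[0,0,70],rate=150); say()
# view arm and go above base
env.reach([430,-250,300],down(0.30+np.pi/2)); 
im,p,T=snap("wrist","pics/w3.png"); np.savez("w3.npz",T=T)
snap("side","pics/s3.png"); snap("scene","pics/c3.png")
a=cv2.imread("pics/s3.png")[150:270,220:360]
cv2.imwrite("pics/m3.png",np.hstack([cv2.resize(im,(400,300)),cv2.resize(a,(350,300))]))
say()
```

```text
0.37 t 4.86 F [ 1.1  5.3 -2.3] w 11.3 g 30.0 jig [-32.   22.8  99.8]
0.77 t 5.81 F [-3.9 -8.8 10.3] w 11.3 g 30.0 jig [-31.9  44.7 137.1]
1.17 t 6.76 F [-7.7 -9.2 23.1] w 10.9 g 30.0 jig [-31.6  80.9 163.2]
1.44 t 7.39 F [-4.5  0.3 14.4] w 10.8 g 30.0 jig [-31.6 110.5 170.2]
1.57 t 7.71 F [-1.4  1.6 10.1] w 10.9 g 30.0 jig [-31.5 125.5 170.8]
up t 8.01 F [-2.3  0.9  9.5] w 11.1 g 30.0 jig [-31.5 125.4 170.7]
open t 8.9 F [-0.2 -0.7  0.5] w 60.0 g 0.0 jig [-32. 125. 170.]
t 9.52 F [-0.2  0.3 -0.6] w 59.8 g 0.0 jig [-32.3 124.9 239.6]
t 10.97 F [ 0.2 -0.7 -0.6] w 60.2 g 0.0 jig [ -67.8 -218.4  238.9]
```

View pics/m3.png

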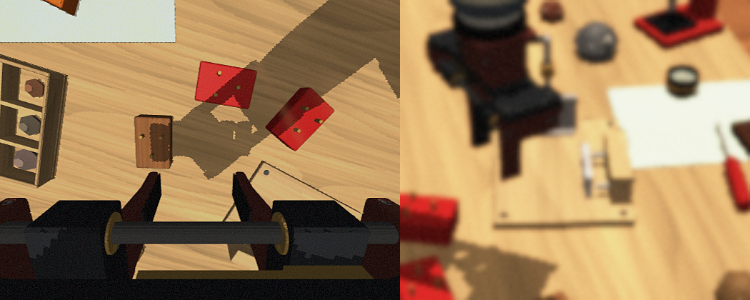

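The guide arm stands upright in the side view (about (545,65) in the right half). The base is at about (152,140) in the left half, aligned with the tool. I'll check both numerically.

Run:
```python
from h import *
np.set_printoptions(precision=1,suppress=True)
p=viewer.camera_params("wrist");T=np.load("w3.npz")["T"]
im=cv2.imread("pics/w3.png");h=cv2.cvtColor(im,cv2.COLOR_BGR2HSV)
r=im[...,2].astype(int);b=im[...,0].astype(int);hh=h[...,0]
print([h[int(v*1.4),int(u*1.4)] for u,v in((150,122),(160,155),(120,140),(185,150),(168,140))])
m=((hh<=13)&(hh>=5)&(h[...,1]>120)).astype(np.uint8);m[:, :182]=0;m[:,250:]=0;m[:155]=0;m[236:]=0
m=cv2.morphologyEx(m,cv2.MORPH_OPEN,np.ones((3,3)))
c=max(cv2.findContours(m,0,2)[0],key=cv2.contourArea);print(cv2.contourArea(c),cv2.minAreaRect(c),cv2.boundingRect(c))
bx=cv2.boxPoints(cv2.minAreaRect(c));print(np.array([onz(p,T,q,36) for q in bx]))
print("centre",onz(p,T,(213,193),36))
C=np.array([465.9,-322.7,36]);Rb=R.from_euler("z",.3).as_matrix()
print("pred",[proj(p,T,C+Rb@np.array([x,y,z])) for z in(0,-36) for x,y in((-45,-30),(-45,30),(45,30),(45,-30))])
# guide arm checks: bush (brass) in side & scene: predicted line hinge..tip
for n,f in(("side","s3"),("scene","c3")):
    q,S=cam(n);im=cv2.imread(f"pics/{f}.png");H=cv2.cvtColor(im,cv2.COLOR_BGR2HSV)
    print(n,"hinge",proj(q,S,w(0,125,60)),"tip",[proj(q,S,peg(t,0)) for t in(1.47,1.571,1.67)],"peg end",[proj(q,S,peg(t,-56)) for t in(1.47,1.571,1.67)])
    u,v=proj(q,S,peg(1.571,-30)).astype(int); cv2.imwrite(f"pics/z_{n}.png",cv2.resize(im[v-30:v+60,u-45:u+45],(400,400),interpolation=cv2.INTER_CUBIC)); print("crop org",u-45,v-30)
cv2.imwrite("pics/z.png",np.hstack([cv2.imread("pics/z_side.png"),cv2.imread("pics/z_scene.png")]))
```

```text
[array([ 13, 164, 157], dtype=uint8), array([ 12, 183,  82], dtype=uint8), array([ 18, 120, 210], dtype=uint8), array([ 18, 126, 107], dtype=uint8), array([ 13, 170,  81], dtype=uint8)]
845.5 ((208.0, 193.5), (61.0, 38.0), 90.0) (189, 163, 39, 62)
[[ 426.4 -355.6   36. ]
 [ 413.2 -313.2   36. ]
 [ 486.1 -294.3   36. ]
 [ 500.  -339.3   36. ]]
centre [ 453.  -320.3   36. ]
pred [array([180.5, 165.2]), array([231.7, 165.2]), array([234.6, 237.1]), array([186.9, 237.1]), array([189. , 161.5]), array([235.6, 161.5]), array([238.1, 227.5]), array([194.4, 227.5])]
side hinge [277.9 191.2] tip [array([277.9, 166.9]), array([277.7, 165.2]), array([277.6, 163.7])] peg end [array([261.8, 167.3]), array([261.7, 165.5]), array([261.7, 164.1])]
crop org 224 135
scene hinge [299.4 215.8] tip [array([298.1, 193.2]), array([301.4, 193.9]), array([304.7, 194.8])] peg end [array([302.7, 181.4]), array([306., 182.]), array([309.2, 182.9])]
crop org 258 157
```

View pics/z.png

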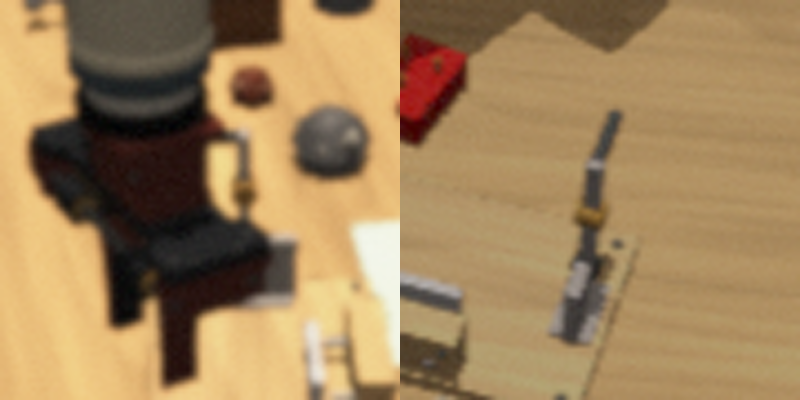

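In the scene half the arm's tip is at px (302.3,193.7) and the peg end at (306.6,182.4), matching the prediction for 1.571. Now grasp the base.

Run:
```python
from h import *
set_gripper(88)
B=np.array([464.5,-319.5,24.]);q=down(0.30+np.pi/2)
env.reach(B+G+[0,0,90],q)
print(env.move_l(B+G,rate=80,f_stop=8)); say("down")
set_gripper(0); say("grip"); 
s=env.read_state();print(s["wrist_torque"])
env.move_l(B+G+[0,0,100],rate=120); say("lift")
P=w(-22,0,14+24+70)
env.move_l(P+G,rot=Q,rate=150); say("over")
im,p,T=snap("wrist","pics/w4.png"); c=viewer.camera("scene"); cv2.imwrite("pics/c4.png",c)
```

```text
False
down t 13.51 F [1.4 0.6 0.4] w 88.1 g 0.0 jig [ -21.  -281.3   24.5]
grip t 14.06 F [-1.1  2.4  4.7] w 60.1 g 29.8 jig [ -21.7 -280.8   24.2]
[ 0.76016639  0.33172613 -0.03173199]
lift t 15.04 F [-0.2  0.2 -1.6] w 60.3 g 29.8 jig [ -21.8 -280.9  123.4]
over t 17.07 F [ 1.8 -0.6 -1.9] w 60.3 g 29.8 jig [-22.   -0.4 108. ]
```

Run:
```python
from h import *
print(env.move_l(w(-22,0,40)+G,rate=70)); say("near")
print(env.move_l(w(-22,0,36)+G,rate=15,f_stop=4)); env.hold(.2); say("bed")
z=(env.read_state()["tool_pos"]-G)[2]
F0=env.read_state()["force"]
x=-22.;hit=None
print(env.move_l(w(20,0,z)+G,rate=12,f_stop=5)); say("contact"); env.hold(.3); say()
s=env.read_state();print("dF jig",J.T@(s["force"]-F0),"torque",s["wrist_torque"])
im,p,T=snap("wrist","pics/w5.png"); cv2.imwrite("pics/c5.png",viewer.camera("scene"));cv2.imwrite("pics/s5.png",viewer.camera("side"))
a=cv2.imread("pics/s5.png")[170:260,235:355];b=cv2.imread("pics/c5.png")[170:260,220:340]
cv2.imwrite("pics/m5.png",np.hstack([cv2.resize(a,(400,300),interpolation=2),cv2.resize(b,(400,300),interpolation=2)]))
```

```text
False
near t 18.29 F [-1.1  0.1 -1.7] w 60.4 g 29.8 jig [-21.7   0.   40.3]
True
bed t 18.75 F [-0.2 -0.2  6. ] w 59.5 g 29.9 jig [-21.5   0.   38.1]
True
contact t 19.33 F [-1.6 -0.4  4.6] w 59.9 g 29.8 jig [-21.3   0.   38.1]
t 19.63 F [-0.4 -0.3  5.6] w 60.1 g 29.9 jig [-21.3   0.   38.1]
dF jig [-0.17522512 -0.1572348  -0.37758259] torque [-0.1113365   0.01703704 -0.03356353]
```

Run:
```python
from h import *
def f(): 
    env.hold(.15); F=np.mean([env.read_state()["force"] for _ in range(1)],0); return J.T@F
zz=38.1
for x in np.arange(-20,40,2.):
    env.move_l(w(x,0,zz)+G,rate=25); F=f(); s=env.read_state(); a=J.T@(s["tool_pos"]-G-O)
    print(x,a.round(2),F.round(1),s["wrist_torque"].round(2))
    if F[0]<-6: break
    if F[2]>4: zz+=.1
say()
```

```text
-20.0 [-1.983e+01  1.000e-02  3.811e+01] [0.6 0.1 0.4] [ 0.04 -0.2   0.  ]
-18.0 [-1.937e+01  1.000e-02  3.812e+01] [-5.2  1.4  6.6] [ 0.16  0.58 -0.08]
-16.0 [-1.648e+01 -2.000e-02  3.811e+01] [-3.2 -0.3  3.2] [ 0.07  0.32 -0.02]
-14.0 [-13.52  -0.    38.12] [ 0.5  1.4 -0.7] [ 0.09 -0.15  0.02]
-12.0 [-11.74  -0.    38.15] [-0.9  0.2 -1. ] [ 0.07 -0.08 -0.03]
-10.0 [-9.760e+00  1.000e-02  3.819e+01] [ 1.  -0.1 -2.2] [ 0.1  -0.1  -0.03]
-8.0 [-7.85 -0.   38.17] [ 0.2 -0.1 -2.3] [ 0.04 -0.11 -0.06]
-6.0 [-5.85  0.   38.19] [ 0.5 -0.9 -0.9] [ 0.05 -0.1   0.02]
-4.0 [-3.860e+00  2.000e-02  3.817e+01] [ 0.6  0.3 -1.9] [ 0.04 -0.15 -0.02]
-2.0 [-1.84 -0.   38.19] [ 0.3  0.2 -1.5] [ 0.03 -0.06  0.01]
0.0 [1.000e-01 1.000e-02 3.818e+01] [ 0.3  0.2 -1.4] [ 0.13 -0.07  0.02]
2.0 [ 0.64 -0.04 38.16] [-5.4  0.9  4.2] [0.23 0.72 0.09]
4.0 [ 1.64 -0.16 38.16] [-8.4 -0.4  7.4] [0.12 1.15 0.09]
t 24.98 F [-8.3  1.1  7.4] w 59.9 g 29.9 jig [ 1.6 -0.2 38.2]
```

Run:
```python
from h import *
x,zz=5.,38.25
for i in range(14):
    env.move_l(w(x,0,zz)+G,rate=20); env.hold(.2); s=env.read_state(); a=J.T@(s["tool_pos"]-G-O);F=J.T@s["force"]
    print(round(x,1),round(zz,2),a.round(2),F.round(1),s["wrist_torque"].round(2),round(s["width"],1))
    if F[2]>4: zz+=.3
    if F[2]<0: zz-=.2
    e=7.0-a[0]
    if abs(e)<.3 and 0<=F[2]<=5: break
    x+=np.clip(e,-1,1.5)
say()
im,p,T=snap("wrist","pics/w6.png"); cv2.imwrite("pics/c6.png",viewer.camera("scene"));cv2.imwrite("pics/s6.png",viewer.camera("side"))
a=cv2.imread("pics/s6.png")[170:260,235:355];b=cv2.imread("pics/c6.png")[170:260,220:340]
cv2.imwrite("pics/m6.png",np.hstack([cv2.resize(a,(400,300),interpolation=2),cv2.resize(b,(400,300),interpolation=2)]))
```

```text
5.0 38.25 [ 1.88 -0.24 38.11] [-12.2  -0.1  10.7] [ 0.09  1.59 -0.1 ] 60.3
6.5 38.55 [ 3.95 -0.29 38.15] [-8.4 -1.9  5.5] [0.01 1.2  0.03] 59.8
8.0 38.85 [ 5.13 -0.3  38.2 ] [-8.9 -1.9  2.5] [0.05 1.23 0.13] 59.9
9.5 38.85 [ 5.69 -0.5  38.19] [-12.   -1.5   7.1] [-0.02  1.65 -0.02] 59.8
10.8 39.15 [ 7.12 -0.49 38.21] [-10.5  -2.    3.3] [-0.09  1.55  0.08] 59.5
t 27.23 F [-10.7  -0.    3.3] w 59.5 g 30.0 jig [ 7.1 -0.5 38.2]
```

View pics/m6.png

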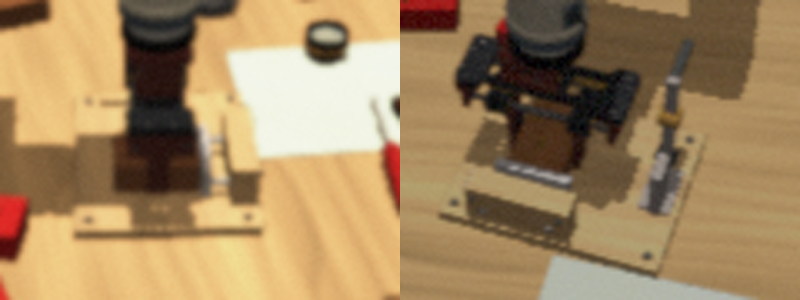

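The side half shows the base flat on the bed against the plate. The scene half shows the guide arm still upright, with the plate top spanning about (497,163)-(573,185) and the base behind it from about 510 to 582. I'll check the centring numerically.

Run:
```python
from h import *
np.set_printoptions(precision=1,suppress=True)
q,S=cam("scene")
c=lambda X:(proj(q,S,X)-[220,170])*3.333+[400,0]
print("plate back",c(w(62,-40,50)),c(w(62,40,50)),"front",c(w(52,-40,50)),c(w(52,40,50)))
print("base",c(w(52,-30,50)),c(w(52,30,50)),"fence top front",c(w(78,-55,62)),c(w(78,55,62)),"back",c(w(108,-55,62)),c(w(108,55,62)))
im=cv2.imread("pics/c6.png");h=cv2.cvtColor(im,cv2.COLOR_BGR2HSV)
m=((h[...,1]<70)&(h[...,2]>110)).astype(np.uint8);m[:215]=0;m[230:]=0;m[:,:245]=0;m[:,275]=0;m[:,276:]=0
pts=cv2.findNonZero(m);r=cv2.minAreaRect(pts);bx=cv2.boxPoints(r);print("plate mask",((bx-[220,170])*3.333+[400,0]))
d=((h[...,0]<14)&(h[...,1]>110)).astype(np.uint8)
for v in (212,214,216,217,218): print(v,[(i,) and (tuple(h[v,i])) for i in range(250,278,1)] if v in(216,) else np.where(d[v,245:285])[0]+245)
```

```text
plate back [492.  163.1] [566.2 182.9] front [495.4 155.9] [569.4 175.5]
base [504.5 158.3] [560.  173.1] fence top front [472.  163.5] [575.5 191.2] back [461.2 185.6] [565.9 214. ]
plate mask [[508.8 168. ]
 [510.6 161. ]
 [571.  176.1]
 [569.2 183.1]]
212 [253 254 256 257 258 260 265 266 267 268 271 272 274 275 283 284]
214 [253 254 256 257 258 259 264 265 266 267 268 269 271 272 273 274 275]
216 [(np.uint8(18), np.uint8(106), np.uint8(106)), (np.uint8(17), np.uint8(121), np.uint8(99)), (np.uint8(14), np.uint8(122), np.uint8(94)), (np.uint8(14), np.uint8(131), np.uint8(78)), (np.uint8(13), np.uint8(155), np.uint8(74)), (np.uint8(12), np.uint8(161), np.uint8(73)), (np.uint8(13), np.uint8(183), np.uint8(71)), (np.uint8(14), np.uint8(170), np.uint8(72)), (np.uint8(15), np.uint8(159), np.uint8(72)), (np.uint8(15), np.uint8(175), np.uint8(73)), (np.uint8(13), np.uint8(163), np.uint8(75)), (np.uint8(12), np.uint8(171), np.uint8(79)), (np.uint8(13), np.uint8(153), np.uint8(80)), (np.uint8(12), np.uint8(177), np.uint8(78)), (np.uint8(12), np.uint8(166), np.uint8(77)), (np.uint8(13), np.uint8(163), np.uint8(80)), (np.uint8(15), np.uint8(186), np.uint8(74)), (np.uint8(14), np.uint8(157), np.uint8(73)), (np.uint8(11), np.uint8(169), np.uint8(71)), (np.uint8(11), np.uint8(164), np.uint8(73)), (np.uint8(13), np.uint8(182), np.uint8(63)), (np.uint8(15), np.uint8(204), np.uint8(45)), (np.uint8(0), np.uint8(146), np.uint8(35)), (np.uint8(175), np.uint8(214), np.uint8(31)), (np.uint8(10), np.uint8(170), np.uint8(42)), (np.uint8(15), np.uint8(142), np.uint8(72)), (np.uint8(16), np.uint8(120), np.uint8(98)), (np.uint8(18), np.uint8(114), np.uint8(103))]
217 [252 253 254 255 259 261 262 264 265 268 269 270 271 272 273 274]
218 [257 259 260 262 264 267 268 269 270]
```

Run:
```python
from h import *
np.set_printoptions(precision=1,suppress=True)
p=viewer.camera_params("wrist");T=np.load("w1.npz")["T"]
im=cv2.imread("pics/w1.png");g=im.astype(int)
jj=lambda X:J.T@(X-O)
print("col291.5 sat profile rows 88..172")
h=cv2.cvtColor(im,cv2.COLOR_BGR2HSV)
print(list(zip(range(88,104),h[88:104,294:297,1].mean(1).astype(int))),list(zip(range(156,172),h[156:172,294:297,1].mean(1).astype(int))))
for u,v,z in((423,70,50),(423,210,50),(488,40,62),(538,41,62)): print((u,v),jj(onz(p,T,(80+u/2,60+v/2),z)))
q,S=cam("scene")
m=lambda f:cv2.cvtColor(cv2.imread(f),cv2.COLOR_BGR2HSV)
for f in("scene0","c3","c6"):
    H=m(f"pics/{f}.png")
    k=((H[...,1]<75)&(H[...,2]>90)).astype(np.uint8);k[:205]=0;k[236:]=0;k[:,:240]=0;k[:,280:]=0
    n,l,s,c=cv2.connectedComponentsWithStats(k);i=1+s[1:,4].argmax();pts=np.argwhere(l==i)[:,::-1].astype(float)
    a,b=pts[pts[:,0].argmin()],pts[pts[:,0].argmax()]
    print(f,s[i],"ends",a,b,jj(onz(q,S,a,50)),jj(onz(q,S,b,50)))
```

```text
col291.5 sat profile rows 88..172
[(88, np.int64(108)), (89, np.int64(107)), (90, np.int64(108)), (91, np.int64(107)), (92, np.int64(104)), (93, np.int64(110)), (94, np.int64(116)), (95, np.int64(60)), (96, np.int64(33)), (97, np.int64(22)), (98, np.int64(20)), (99, np.int64(17)), (100, np.int64(19)), (101, np.int64(22)), (102, np.int64(19)), (103, np.int64(19))] [(156, np.int64(16)), (157, np.int64(16)), (158, np.int64(18)), (159, np.int64(13)), (160, np.int64(16)), (161, np.int64(17)), (162, np.int64(14)), (163, np.int64(14)), (164, np.int64(9)), (165, np.int64(109)), (166, np.int64(124)), (167, np.int64(117)), (168, np.int64(117)), (169, np.int64(114)), (170, np.int64(113)), (171, np.int64(117))]
(423, 70) [44.2 39.7 50. ]
(423, 210) [ 45.4 -40.6  50. ]
(488, 40) [79. 54. 62.]
(538, 41) [106.5  53.5  62. ]
scene0 [249 216  23   8  71] ends [249. 216.] [271. 222.] [ 48.3 -40.   50. ] [49.1 39.7 50. ]
c3 [249 216  23   9  77] ends [249. 216.] [271. 222.] [ 48.3 -40.   50. ] [49.1 39.7 50. ]
c6 [248 217  24  10  79] ends [248. 218.] [271. 223.] [ 57.7 -40.1  50. ] [53.2 41.1 50. ]
```

Run:
```python
from h import *
env.hold(.3); say(); print(workorder.sign_off())
```

```text
t 27.68 F [-11.1  -0.4   3.5] w 59.9 g 30.0 jig [ 7.1 -0.5 38.2]
the job is handed in; nothing more can be done
None
```

The job is handed in at 27.7 s: the guide arm stands straight up, and the arm is still holding the base flat on the bed, centred on and pressed about 7 mm into the sprung plate (wrist reads about 11 N, some of it bed friction).

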